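Hang the deep rinsing basket on the drip stand

ROBOT

A 7-joint arm with a two-finger parallel gripper is mounted at the origin on the work surface. World frame = base frame: x ahead of the robot, y to its left, z up, the work surface at z = 0. Lengths are in m, angles in rad, forces in N, time in s.
With the tool pointing down it reaches from about 0.425 to 1.025 m from the base axis. Payload 9.4 kg.
Tool frame: the origin (TCP) lies at the very end of the fingers, on their centre line; the grasp point (between the pads) lies 19 mm behind it; z points along the fingers, y is the line along which they close (so a half turn about z gives the same grasp; the last joint's range is limited). The gripper opens to 93 mm and grips with 3 to 60 N. Pads are 15 mm wide; open, the fingers measure 128 mm over their backs; the gripper's body (75 mm by 188 mm) begins 65 mm behind the grasp point.
Start: joints at [-1.319, 0.599, -0.003, 1.599, 0.002, 0.943, -0.08], TCP at [0.234, 0.686, 0.219] pointing down, gripper open.
Joint ranges: [-2.57, 2.57], [-0.35, 1.97], [-1.29, 1.29], [0.11, 2.56], [-1.05, 4.19], [0.11, 1.86], [-2.63, 2.63]. Speed limits (rad/s): [2.22, 2.22, 3.01, 3.01, 3.14, 3.14, 3.14].

INTERFACE

Orientations are given as a rotation vector (axis times angle).
In Python, from cell import r gives the robot as it stands.
- The arm moves only by the tool apply_moves, never from a script. Its argument "commands" is one flat list of numbers, 5 for each row, row after row: the opening, from -1 (shut) to 1 (fully open), then the shift along the tool's x, y, z in units of 30 mm (1.0 is 30 mm), then the turn about the tool's z in units of 6 degrees (1.0 is 6 degrees). In form: [hand, x, y, z, roll, hand, x, y, z, roll, ...]. A call has 1 to 5 rows; each row shifts and turns the commanded pose from where the row before left it, along the tool's axes as they then stand; what a row does not reach is not made up. A row lasts 1/12 s, in which the tool goes at most 41.7 mm and 7.16 degrees, less where a joint would pass 70% of its speed; a pose out of reach is approached as far as the arm can. A call is refused whole if a number of a shift passes 1 or a number of a turn 1, either way. A call with a gripper value outside its range is refused whole. The fingers move at their own pace and stop on an object; "force" is the grip in N (left out, the last holds). Time passes only in rows, so rows that do not move let the fingers close. It gives the time, the measured TCP pose, the force, the opening and the grip force at its end, in the units of the state.
- r.get_state(): the state, without advancing time (a new reading comes with each control period).
- r.read_camera(name): name is "scene" or "top" or "wrist"; returns a dict with "pixels" (480x640x3 uint8, red, green, blue), "K" (3x3 intrinsics, pixels), "world_to_cam" (4x4, takes a point from world to camera coordinates); the wrist camera has in their place "tool_from_camera" (4x4, takes a point from camera to tool coordinates, whose origin is the TCP and whose axes are the flange's). Camera axes: x right, y down, z forward; pixel columns grow to the right and rows downward; lengths in m; the calibration is good to about 2 mm. A picture is of the moment at which its call begins: read the wrist's pose just before it. There is no depth.
- r.finish_job(): hands the job in; it is judged then, once.
Trained networks look in a picture, given as the dict that the camera call returned (one of the last four; its "shot" number tells which), for a name from the list of things; names that differ only in an ending like _2 or _b are one class to them, and where a whole thing is asked for, a point or a joint stands for the part that bears it (a point fixed in the world has none). Each returns a list of dicts, best first, with "conf" (0 to 1); they miss things now and then, are a little off and sometimes report something else, mostly with a low value. They report only what shows in the picture. A call takes as long as a camera call.
- r.search_frame(picture, name): "position" ([column, row] in pixels, amid what is visible of it).
- r.outline_of(picture, name): "mask" (480x640 bool, what is visible of it) and "position" ([column, row] in pixels, amid what is visible of it).
The state is a dict: "time_s": time; "joint_positions": joint angles; "joint_velocities": joint speeds; "joint_torque": joint torques, N m; "tcp_pos": TCP position; "eef_rot": TCP orientation; "force": force on the tool from outside, world axes, zero at the start; "moment": the same for the moment, N m; "opening": finger opening in m; "finger_force": force on a finger pad.
Only numpy, scipy, OpenCV 4.12 (cv2) and the standard library are available. Lean on these libraries where they do the work, as an engineer would, in place of code of your own. Each camera call takes 0.05 s, during which the arm holds its last target. There are 200 camera calls.

TASK

Hang the deep, narrow steel rinsing basket on the drip stand by its handle, so that the handle rests on both prongs of the hook, behind their upturned tips, and the basket hangs level and still. Leave the wide, shallow basket where it is.

Things in the scene. Friction and masses are not known exactly. Their poses are not given: they have to be found in the camera images.
- deep_basket: The basket to hang: perforated bare steel, deep and narrow, 60 (its x) by 112 (its y) by 55 mm tall, open on top, 0.17 to 0.35 kg. Rigid handle over its middle: 8 mm uprights at y = -60 and +60 mm carry a level round bar, 10 mm thick, along y, centre line 115 mm above the underside; 55 mm clear from rim to bar. Origin: centre of underside, z up. Same half a turn round.
- deep_bar (a point): Middle of the deep basket's handle bar, on its centre line, 115 mm above the underside; axes as the basket's (bar along y, z up). The bar can be pinched here from above, fingers closing along x; the basket then hangs level below.
- shallow_basket: The other basket, to be left alone: same steel, wide and shallow, 110 (its x) by 112 (its y) by 25 mm tall, with a like handle along y whose bar lies 80 mm above the underside. Origin: centre of underside, z up.
- hook_seat (a point): Drip stand, fixed: where the hung bar's middle rests; 199 mm above table, z up, bar along y. 140 mm base plate; two 8 mm level rod prongs along x at y = -30 and +30 mm (fingers fit between), tops 5 mm below here, free ends towards -x (robot side), turned up at x = -30 mm to 13 mm above here. Posts at x = +54 mm end at prong height. About 20 mm free play in x and y. Lower the bar from above.

How it is judged:
On the way:
1. the deep basket is lifted clear of the table (height (world z) of deep_basket above 0.03 m), for 0.2 s.
At the end, for the whole second after the job is handed in: The middle of the deep basket's handle bar is within 27 mm of the hook seat in x (30 mm towards the posts) and y and within 6 mm in height, so it lies on both prongs; the basket is within 0.2 rad of upright and slower than 40 mm/s; the shallow basket is within 30 mm of its start (x of deep_bar in the frame of hook_seat between -0.027 and 0.03 m and y of deep_bar in the frame of hook_seat between -0.027 and 0.027 m and z of deep_bar in the frame of hook_seat between -0.006 and 0.006 m and angle between deep_basket's own z axis and vertical below 0.2 rad and linear speed of deep_basket below 0.04 m/s and distance of shallow_basket from where it was at the start of the episode below 0.03 m); the robot touches nothing.
It fails at once if the shallow basket is moved by more than 30 mm (distance of shallow_basket from where it was at the start of the episode above 0.03 m).
It also fails if it takes over 51 s, if anything falls off the work surface, if the arm or the gripper's body presses on something with over 40 N, if the wrist force passes 120 N, or if a joint passes its speed limit or range.

## Working session

There is one attempt and no reset: what is moved stays moved. The work goes in short steps, Python scripts to look and compute and a tool call to move; the robot and the scene stay as the last step left them, time stands still between calls to the robot, and variables do not carry over. Pictures are saved under pics/ and viewed, at most 10 in all, crops included, and the job is handed in when it is done.

Besides the shell and the picture viewer there is one more tool, called as name(argument=value, ...) on one line, values as JSON. apply_moves: Moves the arm, as the interface text tells. Its arguments: {"type":"object","properties":{"commands":{"type":"array"},"force":{"type":"number"}},"required":["commands"]}

```bash
mkdir -p pics
cat > h.py <<'E'
import numpy as np, cv2
from cell import r
def ray(p,uv):
    T=np.array(p["world_to_cam"]);K=np.array(p["K"])
    d=T[:3,:3].T@np.linalg.solve(K,[uv[0],uv[1],1]);c=-T[:3,:3].T@T[:3,3];return c,d
def atz(p,uv,z):
    c,d=ray(p,uv);return c+d*(z-c[2])/d[2]
def proj(p,X):
    T=np.array(p["world_to_cam"]);K=np.array(p["K"])
    q=K@(T[:3,:3]@np.array(X)+T[:3,3]);return q[:2]/q[2]
def save(p,n): cv2.imwrite("pics/"+n,cv2.cvtColor(p["pixels"],cv2.COLOR_RGB2BGR))
E
python3 - <<'E'
from h import *
for c in("scene","top"):
    p=r.read_camera(c);save(p,c+"1.png");print(c,ray(p,(320,240))[0])
    for n in("deep_basket","deep_bar","shallow_basket","hook_seat"):
        try: print(n,[(np.round(d["position"]),round(d["conf"],2)) for d in r.search_frame(p,n)][:3])
        except Exception as e: print(n,e)
s=r.get_state();print(s["time_s"],s["tcp_pos"],s["eef_rot"],s["opening"])
E
```

```text
scene [ 1.06444203 -0.42882765  0.87101499]
deep_basket [(array([219., 355.]), 0.74)]
deep_bar [(array([217., 352.]), 0.58)]
shallow_basket [(array([387., 218.]), 0.65)]
hook_seat [(array([312., 274.]), 0.74)]
top [0.34695337 0.00930019 1.33771953]
deep_basket [(array([445., 222.]), 0.75)]
deep_bar [(array([444., 227.]), 0.58)]
shallow_basket [(array([200., 260.]), 0.94)]
hook_seat [(array([314., 251.]), 0.74)]
0.5 [0.23408826 0.686149   0.21859393] [ 5.14094130e-01  3.09921620e+00 -6.71787508e-05] 0.09306102876452617
```

View pics/scene1.png

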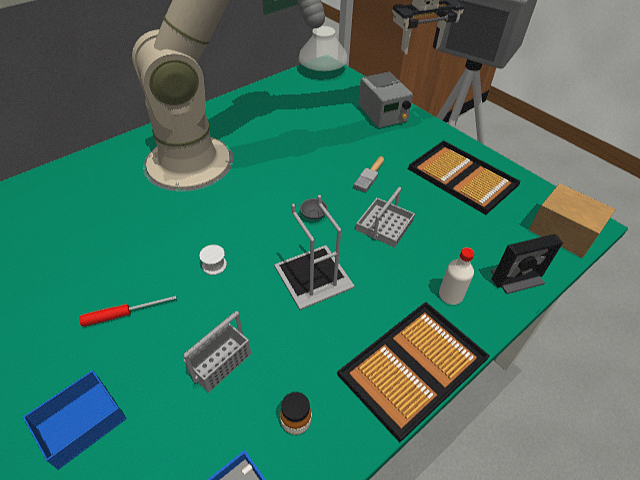

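View pics/top1.png

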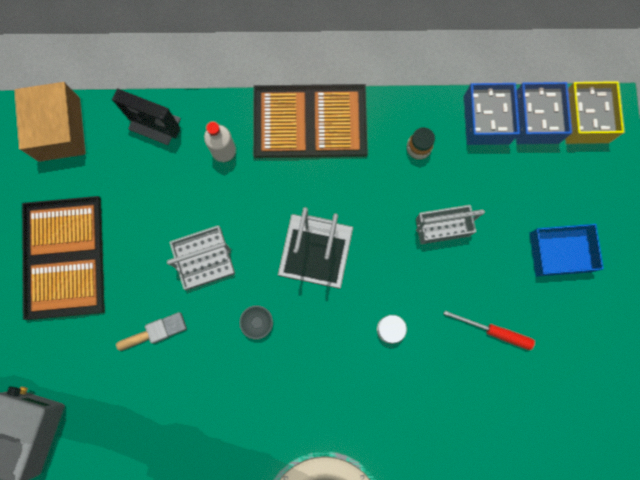

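The scene view shows the deep basket at about (218,352), with the stand near (315,270) and the shallow basket near (387,218). In the top view the deep bar runs from about (417,227) to (483,212), and the prongs start near (297,250) and (328,257). Next I'll zoom in.

Run:
```python
import cv2,numpy as np
t=cv2.imread("pics/top1.png")
a=cv2.resize(t[185:260,405:495],None,fx=4.4,fy=4.4,interpolation=cv2.INTER_CUBIC)
b=cv2.resize(t[200:300,270:360],None,fx=4.4,fy=4.4,interpolation=cv2.INTER_CUBIC)
o=np.zeros((440,800,3),np.uint8);o[:a.shape[0],:396]=a[:,:396];o[:,400:796]=b[:440,:396]
cv2.imwrite("pics/crop.png",o)
```

```text
(no output)
```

View pics/crop.png

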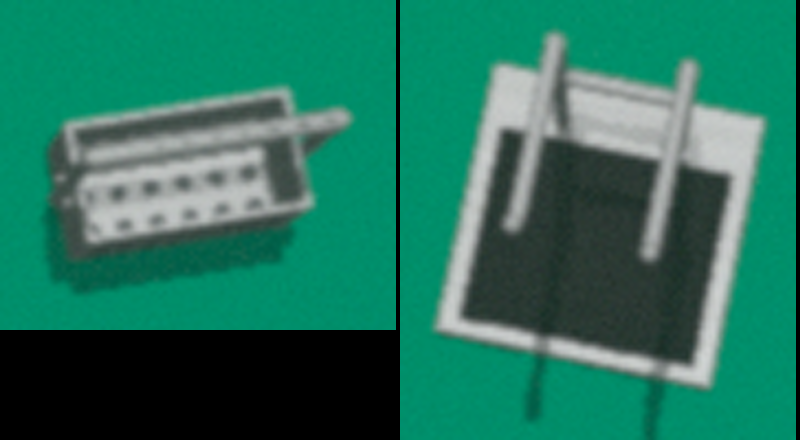

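Run:
```python
from h import *
p=r.read_camera("top"); s=r.read_camera("scene")
A=atz(p,(483.9,211.6),.115);B=atz(p,(422.7,220.9),.115)
print("bar",A,B,np.linalg.norm(A-B),(A+B)/2,np.degrees(np.arctan2(*(B-A)[:2])), "scene px",proj(s,A),proj(s,B))
f=lambda u,v:((u-400)/4.4+270,v/4.4+200)
t=[atz(p,f(*q),.21) for q in((512,228),(649,255))]; e=[atz(p,f(*q),.194) for q in((555,38),(688,65))]
print("tips",t,"ends",e,np.linalg.norm(t[0]-t[1]))
c=np.array([atz(p,f(*q),.008) for q in((495,65),(765,118),(712,387),(437,330))]);print("base",c,c.mean(0))
x=sum(e)/2-sum(t)/2;print("prong len",np.linalg.norm(x),"yaw",np.degrees(np.arctan2(x[1],x[0])), "seat",sum(t)/2+x/np.linalg.norm(x)*.03)
b=c[0]+c[1]-c[2]-c[3];print("base yaw",np.degrees(np.arctan2(b[1],b[0])))
S=sum(t)/2+x/np.linalg.norm(x)*.03; print(proj(s,[S[0],S[1],.199]),[proj(s,q) for q in t],[proj(s,q) for q in e])
sb=r.search_frame(p,"shallow_basket")[0]["position"];print("shallow",atz(p,sb,.02))
from scipy.spatial.transform import Rotation as R
print(R.from_rotvec(r.get_state()["eef_rot"]).as_matrix().round(3))
i=s["pixels"];a=cv2.resize(i[300:400,170:270],None,fx=4,fy=4);b=cv2.resize(i[185:310,265:365],None,fx=4,fy=4)
o=np.zeros((500,800,3),np.uint8);o[:400,:400]=a;o[:,400:]=b
cv2.imwrite("pics/crop2.png",o[:,:,::-1])
```

```text
bar [ 0.61678826 -0.33884289  0.115     ] [ 0.59893119 -0.21138599  0.115     ] 0.12870173617579198 [ 0.60785973 -0.27511444  0.115     ] -7.975390159595542 scene px [183.81143855 357.06338681] [238.66232636 311.86778822]
tips [array([0.52333255, 0.04792601, 0.21      ]), array([ 0.51084789, -0.01043953,  0.21      ])] ends [array([0.61000232, 0.02895238, 0.194     ]), array([ 0.59706113, -0.02923144,  0.194     ])] 0.05968586644422631
base [[ 0.63910004  0.06287013  0.008     ]
 [ 0.60965029 -0.07408347  0.008     ]
 [ 0.47327316 -0.04428437  0.008     ]
 [ 0.50380404  0.09276508  0.008     ]] [0.55645688 0.00931684 0.008     ]
prong len 0.08991492321448873 yaw -12.322446004273358 seat [0.54593132 0.01244303 0.20466162]
base yaw -12.392522602830763
[312.04721602 212.98513219] [array([318.33387413, 195.63902103]), array([292.40744769, 204.64274966])] [array([339.01702695, 228.77563563]), array([312.30957456, 238.68589559])]
shallow [ 0.61171168 -0.27732154  0.02      ]
[[-0.946  0.323  0.   ]
 [ 0.323  0.946  0.   ]
 [-0.     0.    -1.   ]]
```

View pics/crop2.png

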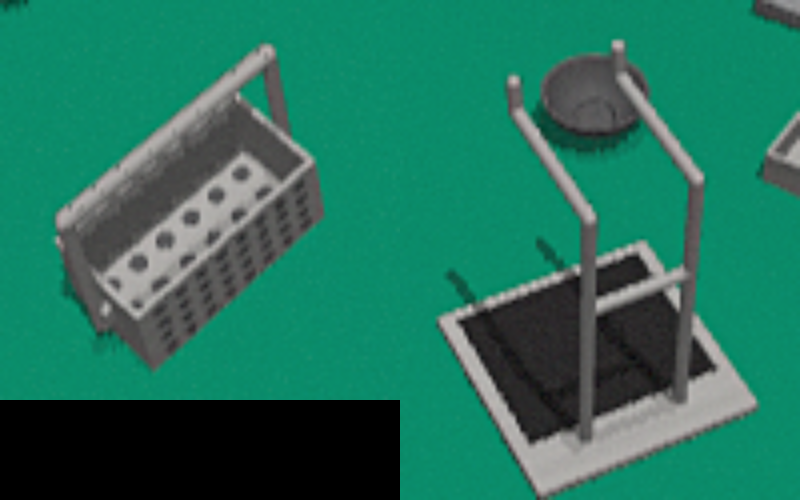

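The bar fits its expected 128 mm length (centre about (0.608, -0.275), yaw +8°). The prongs fit their 60 mm spacing (seat about (0.546, 0.012), yaw -12.3°). Both agree with the scene view. I'll start with the turn and a rise.

apply_moves(commands=[1, -0.5, 0, -0.6, 1, 1, -1, 0, -0.6, 1, 1, -1, 0, -0.6, 1, 1, -1, 0, -0.6, 1, 1, -1, 0, -0.6, 1])

```text
time_s: 1.07
tcp_pos: [0.3486, 0.6144, 0.3094]
eef_rot: [1.306, 2.857, 0.001]
force: [0.7, 1.0, 0.0]
opening: 0.093
finger_force: 0.0
```

apply_moves(commands=[1, -1, 0, 0, 1, 1, -1, 0, 0, 1, 1, -1, 0, 0, 1, 1, -1, 0, 0, 1, 1, -1, 0, 0, 1])

```text
time_s: 1.48
tcp_pos: [0.4206, 0.484, 0.3087]
eef_rot: [2.002, 2.421, 0.001]
force: [0.1, 0.4, -0.4]
opening: 0.0933
finger_force: 0.0
```

```bash
cat >> h.py <<'E'
from scipy.spatial.transform import Rotation as R
def go(X,yaw_y):
    s=r.get_state();M=R.from_rotvec(s["eef_rot"]).as_matrix()
    cur=np.degrees(np.arctan2(M[1,1],M[0,1])); roll=((cur-yaw_y+90)%180-90)/6
    print("t",round(s["time_s"],2),"tcp",s["tcp_pos"].round(4) if hasattr(s["tcp_pos"],"round") else s["tcp_pos"],"yaw_y",round(cur,2),"shift units",(M.T@(np.array(X)-s["tcp_pos"])/.03).round(2),"roll",roll.round(2),"open",s["opening"],"F",np.round(s["force"],1),"ff",s["finger_force"],"j7",s["joint_positions"][-1])
E
python3 -c "
from h import *
go([.608,-.275,.25],8)"
```

```text
t 1.48 tcp [0.4206 0.484  0.3087] yaw_y 10.83 shift units [-26.02   1.38   1.95] roll 0.47 open 0.09329154363539975 F [ 0.1  0.4 -0.4] ff 0.0 j7 -0.6070783625277374
```

apply_moves(commands=[1, -1, 0.1, 0, 0.47, 1, -1, 0, 0, 0, 1, -1, 0, 0, 0, 1, -1, 0, 0, 0, 1, -1, 0, 0, 0])

```text
time_s: 1.9
tcp_pos: [0.4457, 0.3364, 0.3088]
eef_rot: [-2.054, -2.377, -0.001]
force: [0.5, -0.5, 0.1]
opening: 0.0927
finger_force: 0.0
```

apply_moves(commands=[1, -1, 0, 0, 0, 1, -1, 0, 0, 0, 1, -1, 0, 0, 0, 1, -1, 0, 0, 0, 1, -1, 0, 0, 0])

```text
time_s: 2.32
tcp_pos: [0.4675, 0.188, 0.3089]
eef_rot: [2.054, 2.377, 0.001]
force: [0.9, 0.2, 0.1]
opening: 0.0926
finger_force: 0.0
```

apply_moves(commands=[1, -1, 0, 0, 0, 1, -1, 0, 0, 0, 1, -1, 0, 0, 0, 1, -1, 0, 0, 0, 1, -1, 0, 0, 0])

```text
time_s: 2.73
tcp_pos: [0.4893, 0.0396, 0.309]
eef_rot: [2.054, 2.377, 0.001]
force: [0.6, -0.4, 0.0]
opening: 0.0929
finger_force: 0.0
```

apply_moves(commands=[1, -1, 0, 0, 0, 1, -1, 0, 0, 0, 1, -1, 0, 0, 0, 1, -1, 0, 0, 0, 1, -1, 0, 0, 0])

```text
time_s: 3.15
tcp_pos: [0.5111, -0.1089, 0.3089]
eef_rot: [2.053, 2.377, 0.001]
force: [0.4, 0.2, -0.1]
opening: 0.093
finger_force: 0.0
```

apply_moves(commands=[1, -1, 0, 0, 0, 1, -1, 0, 0, 0, 1, -1, 0, 0, 0, 1, -1, 0, 0, 0, 1, 0, 0, 0, 0])

```text
time_s: 3.57
tcp_pos: [0.5282, -0.2322, 0.3092]
eef_rot: [2.059, 2.369, -0.003]
force: [-0.4, 0.1, 0.2]
opening: 0.093
finger_force: 0.0
```

```bash
python3 -c "
from h import *
s=r.get_state();w=r.read_camera('wrist');save(w,'w1.png')
go([.608,-.275,.2],8)
T=np.array(w['tool_from_camera']);M=R.from_rotvec(s['eef_rot']).as_matrix()
W=np.eye(4);W[:3,:3]=M;W[:3,3]=s['tcp_pos'];w['world_to_cam']=np.linalg.inv(W@T)
print(proj(w,[.5989,-.2114,.115]),proj(w,[.6168,-.3388,.115]),proj(w,[.608,-.275,.115]))
for n in('deep_basket','deep_bar'):
  d=r.search_frame(w,n); print(n,[(x['position'],x['conf'],atz(w,x['position'],.115)) for x in d])
"
```

```text
t 3.62 tcp [ 0.5281 -0.2294  0.3088] yaw_y 8.07 shift units [-1.87  2.42  3.63] roll 0.01 open 0.09306226043980137 F [-0.4  0.4  0.1] ff 0.0 j7 0.6944333546489262
[398.48754043 198.77171823] [390.78655261 328.28586629] [394.62544947 266.65181351]
deep_basket [([382.1, 242.7], 0.93, array([ 0.59207879, -0.25357063,  0.115     ]))]
deep_bar [([382.8, 242.3], 0.88, array([ 0.59264262, -0.25310459,  0.115     ]))]
```

View pics/w1.png

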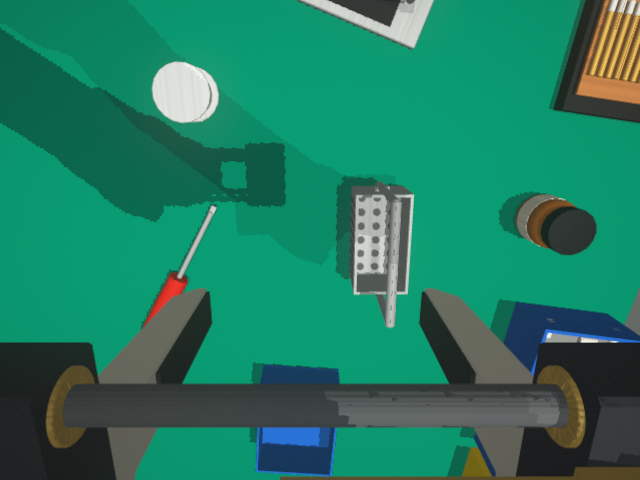

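The bar shows from (397,195) to (390,327) in the wrist view, within about 3 px of where I predicted. Now centring over it and going down.

apply_moves(commands=[1, -0.9, 0.8, 0, 0, 1, -0.9, 0.8, 0, 0, 1, 0, 0.8, 0.5, 0, 1, 0, 0, 1, 0, 1, 0, 0, 1, 0])

```text
time_s: 4.13
tcp_pos: [0.6097, -0.2671, 0.233]
eef_rot: [2.049, 2.379, 0.002]
force: [0.5, -1.0, -1.1]
opening: 0.0932
finger_force: 0.0
```

apply_moves(commands=[1, 0, 0, 1, 0, 1, 0, 0, 1, 0, 1, 0, 0, 1, 0, 1, 0, 0, 1, 0, 1, 0, 0, 0.5, 0])

```text
time_s: 4.55
tcp_pos: [0.6066, -0.2659, 0.0953]
eef_rot: [-2.048, -2.377, 0.001]
force: [0.3, 0.5, 0.6]
opening: 0.0936
finger_force: 0.0
```

```bash
python3 -c "
from h import *
go([.608,-.274,.096],8)"
```

```text
t 4.55 tcp [ 0.6066 -0.2659  0.0953] yaw_y 8.49 shift units [-0.27  0.01 -0.02] roll 0.08 open 0.09358338848290558 F [0.3 0.5 0.6] ff 0.0 j7 0.8675427692408123
```

apply_moves(commands=[1, -0.27, 0, 0, 0, -1, 0, 0, 0, 0, -1, 0, 0, 0, 0, -1, 0, 0, 0, 0, -1, 0, 0, 0, 0], force=35)

```text
time_s: 4.97
tcp_pos: [0.6095, -0.2772, 0.1002]
eef_rot: [2.052, 2.376, 0.002]
force: [-0.1, -0.1, -0.7]
opening: 0.0714
finger_force: 0.0
```

apply_moves(commands=[-1, 0, 0, 0, 0, -1, 0, 0, 0, 0, -1, 0, 0, 0, 0, -1, 0, 0, 0, 0, -1, 0, 0, 0, 0])

```text
time_s: 5.38
tcp_pos: [0.6087, -0.2771, 0.0987]
eef_rot: [2.054, 2.377, 0.0]
force: [0.3, 0.2, 0.3]
opening: 0.0377
finger_force: 0.0
```

apply_moves(commands=[-1, 0, 0, 0.1, 0, -1, 0, 0, 0, 0, -1, 0, 0, 0, 0, -1, 0, 0, 0, 0, -1, 0, 0, 0, 0])

```text
time_s: 5.8
tcp_pos: [0.6086, -0.2772, 0.0955]
eef_rot: [-2.054, -2.377, 0.0]
force: [-0.3, -0.3, -0.8]
opening: 0.009
finger_force: 35.0
```

apply_moves(commands=[-1, 0, 0, 0, 0, -1, 0, 0, 0, 0, -1, 0, 0, -0.2, 0, -1, 0, 0, -0.4, 0, -1, 0, 0, -0.5, 0])

```text
time_s: 6.22
tcp_pos: [0.6082, -0.2769, 0.1289]
eef_rot: [-2.053, -2.376, 0.001]
force: [-0.1, -0.3, -2.1]
opening: 0.0092
finger_force: 35.0
```

apply_moves(commands=[-1, 0, 0, -0.6, 0, -1, 0, 0, -0.7, 0, -1, 0, 0, -0.8, 0, -1, 0, 0, -0.8, 0, -1, 0, 0, -0.8, 0])

```text
time_s: 6.63
tcp_pos: [0.6084, -0.2772, 0.2419]
eef_rot: [2.054, 2.377, 0.0]
force: [0.7, 0.8, -2.6]
opening: 0.0087
finger_force: 35.0
```

```bash
python3 -c "
from h import *
go([.546,.0124,.29],-12.3)"
```

```text
t 6.63 tcp [ 0.6084 -0.2772  0.2419] yaw_y 8.33 shift units [ 9.85 -0.66 -1.61] roll 3.44 open 0.008673375059372091 F [ 0.7  0.8 -2.6] ff 34.99938905239105 j7 0.7915997976827613
```

Lifted: the finger opening is 9 mm and the load shows on the wrist. Next I go round to the robot side of the stand, turning to its yaw on the way.

apply_moves(commands=[-1, 0, -0.2, 0, 0.86, -1, 0, -0.4, 0, 0.86, -1, 0.2, -0.6, 0, 0.86, -1, 0.4, -0.7, 0, 0.86, -1, 0.4, -0.7, 0, 0])

```text
time_s: 7.05
tcp_pos: [0.5344, -0.2417, 0.2405]
eef_rot: [2.453, 1.961, 0.0]
force: [-0.3, 0.5, -3.0]
opening: 0.0088
finger_force: 35.0
```

apply_moves(commands=[-1, 0.4, -0.7, 0, 0, -1, 0.4, -0.7, 0, 0, -1, 0.4, -0.7, 0, 0, -1, 0.4, -0.7, 0, 0, -1, 0.4, -0.7, 0, 0])

```text
time_s: 7.47
tcp_pos: [0.4449, -0.1597, 0.2405]
eef_rot: [2.447, 1.97, 0.002]
force: [0.4, -0.2, -2.3]
opening: 0.0086
finger_force: 35.0
```

```bash
python3 -c "
from h import *
go([.4385,.0358,.211],-12.3)"
```

```text
t 7.47 tcp [ 0.4449 -0.1597  0.2405] yaw_y -12.31 shift units [ 6.32 -1.6   0.99] roll -0.0 open 0.008646308833627821 F [ 0.4 -0.2 -2.3] ff 34.99924421310425 j7 0.3525570674110148
```

apply_moves(commands=[-1, 0.3, -0.7, 0, 0, -1, 0.6, -0.4, 0, 0, -1, 0.8, 0, 0, 0, -1, 0.8, 0, 0, 0, -1, 0.8, 0, 0, 0])

```text
time_s: 7.88
tcp_pos: [0.4348, -0.0557, 0.2408]
eef_rot: [2.447, 1.97, 0.003]
force: [0.4, 0.2, -2.6]
opening: 0.0088
finger_force: 35.0
```

apply_moves(commands=[-1, 0.8, 0, 0, 0, -1, 0.8, -0.2, 0.2, 0, -1, 0.7, -0.2, 0.4, 0, -1, 0.4, 0, 0.2, 0, -1, 0.2, 0, 0.2, 0])

```text
time_s: 8.3
tcp_pos: [0.4419, 0.0325, 0.2098]
eef_rot: [-2.444, -1.973, -0.001]
force: [0.6, -0.6, -2.6]
opening: 0.0088
finger_force: 35.0
```

```bash
python3 -c "
from h import *
go([.546,.0124,.211],-12.3)
s=r.read_camera('scene');b=cv2.resize(s['pixels'][150:330,220:400],None,fx=3.3,fy=3.3);cv2.imwrite('pics/s2.png',b[:,:,::-1])
"
```

```text
t 8.3 tcp [0.4419 0.0325 0.2098] yaw_y -12.16 shift units [ 0.08  3.53 -0.04] roll 0.02 open 0.008812459806663649 F [ 0.6 -0.6 -2.6] ff 34.99947488307953 j7 -0.04768994244762604
```

View pics/s2.png

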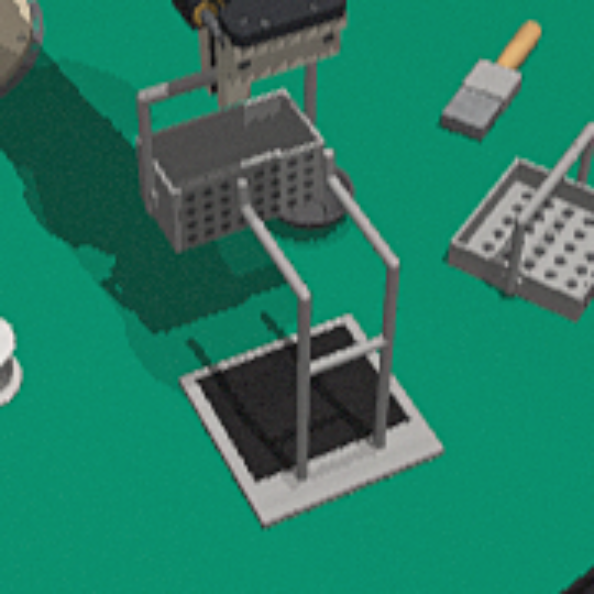

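The basket hangs level in front of the two tips (about (243,185) and (328,155) in the crop), with the bar above them and the rim below the prongs. Now moving in.

apply_moves(commands=[-1, 0, 0.2, 0, 0, -1, 0, 0.4, 0, 0, -1, 0, 0.5, 0, 0, -1, 0, 0.5, 0, 0, -1, 0, 0.5, 0, 0])

```text
time_s: 8.77
tcp_pos: [0.5052, 0.0155, 0.2103]
eef_rot: [2.448, 1.967, 0.002]
force: [0.2, 0.8, -1.8]
opening: 0.009
finger_force: 35.0
```

apply_moves(commands=[-1, 0, 0.5, 0, 0, -1, 0, 0.4, 0, 0, -1, 0, 0.3, 0, 0, -1, 0, 0.2, 0, 0, -1, 0, 0, 0, 0])

```text
time_s: 9.18
tcp_pos: [0.5454, 0.0077, 0.2097]
eef_rot: [2.447, 1.969, 0.0]
force: [0.4, 0.7, -2.9]
opening: 0.009
finger_force: 35.0
```

```bash
python3 -c "
from h import *
go([.546,.0124,.1795],-12.3)
s=r.read_camera('scene');b=cv2.resize(s['pixels'][150:330,220:400],None,fx=3.3,fy=3.3);cv2.imwrite('pics/s3.png',b[:,:,::-1])
"
```

```text
t 9.18 tcp [0.5454 0.0077 0.2097] yaw_y -12.36 shift units [ 0.16 -0.01  1.01] roll -0.01 open 0.009023428338386177 F [ 0.4  0.7 -2.9] ff 34.99937295913696 j7 0.05340616870322812
```

View pics/s3.png

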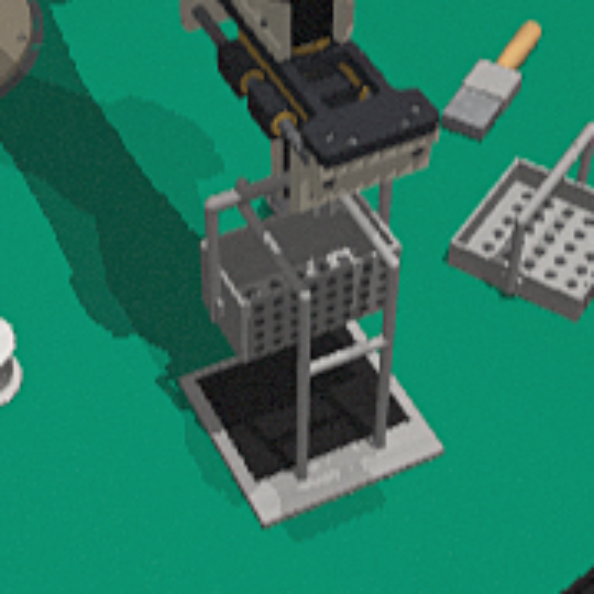

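The prongs now run inside the handle opening and the bar is behind the tips. Lowering.

apply_moves(commands=[-1, 0.15, 0, 0.2, 0, -1, 0, 0, 0.3, 0, -1, 0, 0, 0.2, 0, -1, 0, 0, 0.15, 0, -1, 0, 0, 0.15, 0])

```text
time_s: 9.65
tcp_pos: [0.5446, 0.0131, 0.1789]
eef_rot: [-2.446, -1.971, 0.001]
force: [-2.0, -1.3, 9.0]
opening: 0.0091
finger_force: 35.0
```

apply_moves(commands=[-1, 0, 0, 0, 0, -1, 0, 0, 0, 0])

```text
time_s: 9.82
tcp_pos: [0.5449, 0.0129, 0.1793]
eef_rot: [-2.447, -1.97, 0.001]
force: [0.6, 1.3, -3.2]
opening: 0.0089
finger_force: 35.0
```

apply_moves(commands=[-1, 0, 0, 0.05, 0, -1, 0, 0, 0.03, 0, -1, 0, 0, 0, 0, -1, 0, 0, 0, 0])

```text
time_s: 10.15
tcp_pos: [0.5452, 0.0129, 0.1784]
eef_rot: [-2.447, -1.97, -0.002]
force: [-3.9, 0.9, 14.7]
opening: 0.009
finger_force: 35.0
```

The force sign has flipped, so the bar is resting on the prongs. Opening the fingers partway.

apply_moves(commands=[-1, 0, 0, -0.04, 0, -0.3, 0, 0, 0, 0, -0.3, 0, 0, 0, 0, -0.3, 0, 0, 0, 0, -0.3, 0, 0, 0, 0])

```text
time_s: 10.57
tcp_pos: [0.5452, 0.013, 0.1784]
eef_rot: [2.446, 1.971, 0.0]
force: [-0.2, -0.3, -0.6]
opening: 0.0299
finger_force: 0.0
```

apply_moves(commands=[-0.3, 0, 0, 0, 0, -0.3, 0, 0, 0, 0, -0.3, 0, 0, 0, 0])

```text
time_s: 10.82
tcp_pos: [0.5451, 0.013, 0.1784]
eef_rot: [2.447, 1.971, -0.0]
force: [-0.4, -0.2, -0.4]
opening: 0.0324
finger_force: 0.0
```

```bash
python3 -c "
from h import *
go([.546,.0124,.3],-12.3)
s=r.read_camera('scene');b=cv2.resize(s['pixels'][150:330,220:400],None,fx=3.3,fy=3.3);cv2.imwrite('pics/s4.png',b[:,:,::-1])
"
```

```text
t 10.82 tcp [0.5451 0.013  0.1784] yaw_y -12.29 shift units [-0.01  0.03 -4.05] roll 0.0 open 0.03238232215379815 F [-0.4 -0.2 -0.4] ff 0.0 j7 0.08133433369522362
```

View pics/s4.png

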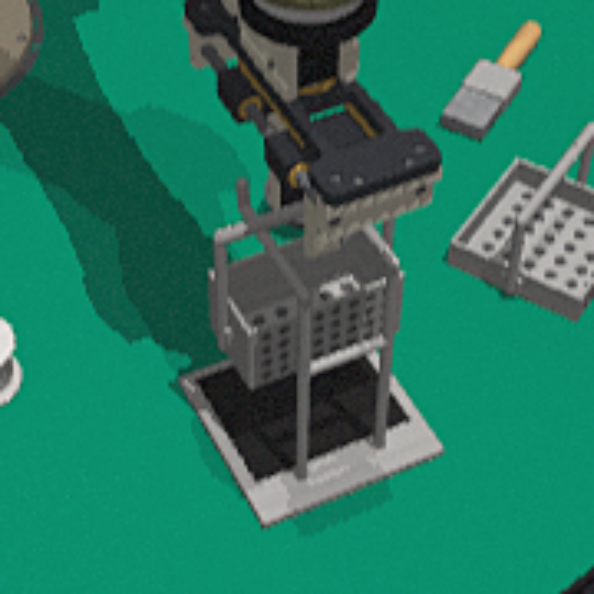

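The basket hangs on the prongs by itself, level, with the fingers open on both sides of the bar. Raising straight up.

apply_moves(commands=[-0.3, 0, 0, -0.3, 0, -0.3, 0, 0, -0.5, 0, -0.3, 0, 0, -0.6, 0, -0.3, 0, 0, -0.8, 0, -0.3, 0, 0, -0.8, 0])

```text
time_s: 11.28
tcp_pos: [0.5448, 0.0127, 0.2698]
eef_rot: [-2.447, -1.97, 0.001]
force: [0.4, 0.5, 0.4]
opening: 0.032
finger_force: 0.0
```

apply_moves(commands=[-0.3, 0, 0, -0.9, 0, -0.3, 0, 0, -0.9, 0, -0.3, 0, 0, -0.5, 0, -0.3, 0, 0, 0, 0, -0.3, 0, 0, 0, 0])

```text
time_s: 11.7
tcp_pos: [0.5452, 0.013, 0.3384]
eef_rot: [2.446, 1.971, 0.003]
force: [-0.9, 1.1, -0.2]
opening: 0.0323
finger_force: 0.0
```

apply_moves(commands=[-0.3, 0, 0, 0, 0, -0.3, 0, 0, 0, 0, -0.3, 0, 0, 0, 0, -0.3, 0, 0, 0, 0, -0.3, 0, 0, 0, 0])

```text
time_s: 12.12
tcp_pos: [0.5449, 0.0129, 0.3369]
eef_rot: [-2.447, -1.97, 0.001]
force: [-0.8, -0.5, -0.7]
opening: 0.0326
finger_force: 0.0
```

```bash
python3 -c "
from h import *
go([.546,.0124,.3],-12.3)
s=r.read_camera('scene');b=cv2.resize(s['pixels'][150:330,220:400],None,fx=3.3,fy=3.3);cv2.imwrite('pics/s5.png',b[:,:,::-1])
"
```

```text
t 12.12 tcp [0.5449 0.0129 0.3369] yaw_y -12.31 shift units [-0.01  0.04  1.23] roll -0.0 open 0.032642225502507886 F [-0.8 -0.5 -0.7] ff 0.0 j7 -0.08403425544472086
```

View pics/s5.png

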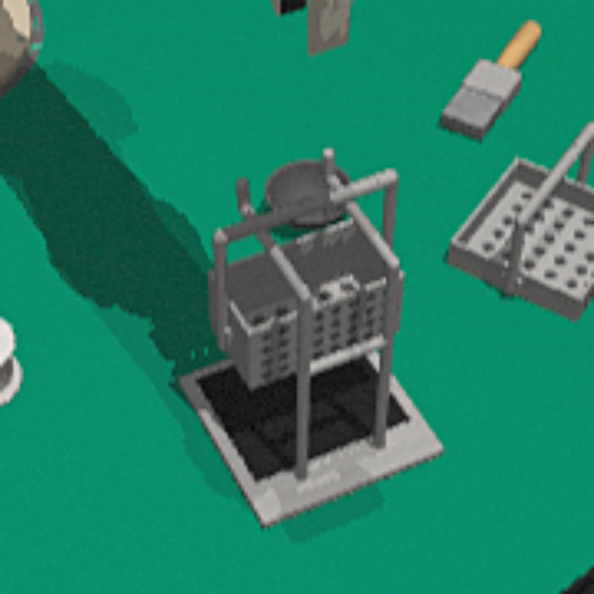

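The bar, from (220,235) to (390,177), lies across both prongs behind the tips. The basket is level and in the same place as in the last picture, and the gripper is clear.

```bash
python3 -c "
from cell import r
print(r.finish_job())"
```

```text
the job is handed in; nothing more can be done
None
```

The deep basket is hanging level by its handle on both prongs, behind the upturned tips; the gripper is clear, the shallow basket was not touched, and the job was handed in at about 12 s with no verdict returned.

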